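# Take a leaf-temperature reading with the docked infrared thermometer

## Robot

A 7-joint arm with a two-finger parallel gripper is mounted at the origin on the work surface. World frame = base frame: x ahead of the robot, y to its left, z up, the work surface at z = 0. Lengths are in mm, angles in rad, forces in N, time in s.
With the tool pointing down it reaches from about 350 to 900 mm from the base axis. Payload 19.9 kg.
Tool frame: the origin (TCP) lies midway between the tips of the shut fingers; the grasp point (between the pads) lies 19 mm behind it; z points along the fingers, y is the direction in which the jaws open and shut (so a half turn about z gives the same grasp; the last joint's range is limited). The gripper opens to 94 mm and grips with 3 to 60 N. Pads are 16 mm wide; open, the fingers measure 119 mm over their backs; the gripper's body (75 mm by 177 mm) begins 78 mm behind the grasp point.
Start: joints at [-1.21, 0.417, -0.01, 1.614, 0.005, 1.111, -0.053], TCP at [244.41, 575.206, 205.425] pointing down, gripper open.
Joint ranges: [-2.81, 2.81], [-0.39, 2.02], [-1.27, 1.25], [0.06, 2.57], [-1.19, 4.33], [0.19, 2], [-2.82, 2.82]. Speed limits (rad/s): [1.89, 1.89, 2.39, 2.39, 3.01, 3.01, 3.01].

## Interface

Orientations are given as a 3x3 rotation matrix whose columns are the frame's x, y, z axes.
In Python, from workcell import robot gives the robot as it stands.
- The arm moves only by the shell command python3 -m jog 'ROWS'. ROWS is a JSON object of lists of equal length, an entry for each row: "jaw": the opening, from 0 (shut) to 1 (fully open); "linear": the shift along the tool's x, y, z in m, a list of three; "turn": the turn about the tool's z in degrees. A call has 1 to 20 rows; each row is the pose to reach, as a shift and turn from the pose commanded when the call began, along the tool's axes at that moment; what a row does not reach only later rows make up. A row lasts 1/12 s, in which the tool goes at most 41.7 mm and 7.16 degrees, less where a joint would pass 70% of its speed; a pose out of reach is approached as far as the arm can. A call with a gripper value outside its range is refused whole. The fingers move at their own pace and stop on an object; the grip force is fixed at half the most. Time passes only in rows, so rows that repeat a pose let the fingers close. It gives the time, the measured TCP pose, the force and the opening at its end, in the units of the state.
- robot.sense(): the state, without advancing time (a new reading comes with each control period).
- robot.get_image(name): name is "scene" or "top" or "wrist"; returns a dict with "image" (480x640x3 uint8, red, green, blue), "range_z" (480x640 float32, mm along the optical axis (not along the pixel's ray), 0 where there is no reading), "fovy" (degrees; the focal length in pixels is half the picture's height over the tangent of half this angle, whatever the lens; pixels are square), "cx", "cy" (the principal point, pixels), "position" and "rotation" of the camera in the world; the wrist camera has in their place "mount" (4x4, takes a point from camera to tool coordinates, whose origin is the TCP and whose axes are the flange's). Camera axes: x right, y up, looking along -z (the intrinsics and any distortion apply to the point x, -y, -z); pixel columns grow to the right and rows downward; lengths in mm; the calibration is good to about 2 mm. A picture is of the moment at which its call begins: read the wrist's pose just before it.
- robot.job_done(): hands the job in, once; it reports no verdict.
Trained networks look in a picture, given as the dict that the camera call returned (one of the last four; its "shot" number tells which), for a name from the list of things; names that differ only in an ending like _2 or _b are one class to them, and where a whole thing is asked for, a point or a joint stands for the part that bears it (a point fixed in the world has none). Each returns a list of dicts, best first, with "confidence" (0 to 1); they miss things now and then, are a little off and sometimes report something else, mostly with a low value. They report only what shows in the picture. A call takes as long as a camera call. They do not tell look-alikes from the thing itself.
- robot.boxes_of(picture, target): "bbox" ([left, top, right, bottom] in pixels, round what is visible of it).
- robot.outline_of(picture, target): "region" (480x640 bool, what is visible of it) and "bbox" ([left, top, right, bottom] in pixels, round what is visible of it).
The state is a dict: "clock": time; "q": joint angles; "qvel": joint speeds; "effort": joint torques, N m; "tcp_pos": TCP position; "eef_rot": TCP orientation; "ft_force": force on the tool from outside, world axes, zero at the start; "wrist_torque": the same for the moment, N m; "opening": finger opening in mm.
Only numpy, scipy, OpenCV 4.12 (cv2) and the standard library are available. Lean on these libraries where they do the work, as an engineer would, in place of code of your own. Each camera call takes 0.05 s, during which the arm holds its last target. There are 200 camera calls.

## Task

Draw the pistol-shaped infrared thermometer up out of its charging dock, tip it nose-down to roughly 45 degrees and aim it over the rim at the heart of the houseleek in the pot that stands on the stone saucer, with the lens 10 to 20 cm from the plant. It is already reading continuously, so the trigger needs no pull: keep it raised and steadily on the plant for at least two seconds, and finish while still holding it there, carried by the gripper alone. Do not let the thermometer touch any pot or the saucer, and leave them and everything else on the bench where they stand.

Things in the scene. Friction and masses are not known exactly. Their poses are not given: they have to be found in the camera images.
- gun: Infrared thermometer, dark grey pistol shape, 172 mm high, about 0.28 kg, loose in its dock. Origin: centre of the battery foot's underside; +x where the nose points, +z up, y across. Foot 52 x 40 x 40 mm, raked grip above. On top the barrel housing: x -47 to +83, z 125 to 171 mm, 40 mm wide with flat upright sides (grip these from above, firmly: it is foot-heavy); round nose to x = 100 mm.
- gun_barrel (a point): Point on the barrel's axis at x = 12, y = 0, z = 148 mm of the thermometer, inside the housing, 23 mm below its top: the middle of a good grip. Same axes as the thermometer.
- gun_lens (a point): Centre of the lens at the front of the nose, at x = 100, y = 0, z = 148 mm of the thermometer; the line of sight runs from here along +x. Same axes as the thermometer.
- dock: Black charging dock, fixed to the bench. Origin: centre of its underside; axes as the docked thermometer's. Base plate 120 x 96 x 12 mm; on it a socket, inside 58 x 46 mm (x, y), walls 8 mm thick, top 57 mm above the bench. The thermometer's foot stands loosely in it (3 mm free all round), 12 mm above the bench and 45 mm deep, and leaves it straight upwards.
- saucer: Round grey stone saucer, 170 mm across, 22 mm high, inner floor 12 mm above the bench, 0.7 kg; the only saucer on the bench. Origin: centre of its underside.
- pot: The orange plastic nursery pot that stands on the stone saucer, 118 mm across the rim, 86 mm across the foot, 108 mm high, with a green houseleek rosette (about 75 mm across, below or level with the rim) on dark potting mix. Origin: centre of its underside, 12 mm above the bench.
- heart (a point): Heart of the houseleek in the pot on the saucer: on the pot's axis, 106 mm above the pot's underside, 2 mm below the rim. The point to aim at.
- pot_b: A like orange pot with a houseleek, standing straight on the bench: leave alone. Origin: centre of its underside.
- pot_c: Another like orange pot with a houseleek, standing straight on the bench: leave alone. Origin: centre of its underside.
- bucket: Small open steel bucket, 142 mm across the rim, 127 mm high, its bail folded down to one side. Leave alone. Origin: centre of its underside.
- fork: Hand fork lying flat, 290 mm long along x, bamboo handle to -x, three steel tines 60 mm wide to +x, 28 mm high. Leave alone. Origin: on the bench under its middle.
- scoop: Green plastic scoop lying flat, 220 mm long along x with its handle to -x, 85 mm wide, 46 mm high. Leave alone. Origin: on the bench under the back part of its blade.
- label_tub: Small black plastic tub, 68 mm across, holding white plant labels that reach 104 mm above the bench. Leave alone. Origin: centre of its underside.
- twine_tin: Round lidded steel tin, 65 mm across, 85 mm high, with an end of twine on top. Leave alone. Origin: centre of its underside.
Things that resemble listed ones, but are neither listed nor needed, are in the scene too. There is more than one size of the gun; the one meant has the size given above.

How it is judged:
By the outcome, as a careful person would: the job done as asked, in the order asked, and still so for the second after the job is handed in, while the arm keeps its last pose, push and grip.
It also fails if it takes over 48 s, if anything falls off the work surface, if the arm or the gripper's body presses on something with over 40 N, if the wrist force passes 120 N, or if a joint passes its speed limit or range.

## Working session

There is one attempt and no reset: what is moved stays moved. The work goes in short steps, Python scripts to look and compute and a shell command to move; the robot and the scene stay as the last step left them, time stands still between calls to the robot, and variables do not carry over. Pictures are saved under pics/ and viewed, about 8 in all and at most 12, crops included, and the job is handed in when it is done.

```bash
ls -la; python3 -m jog --help 2>&1 | head -40; mkdir -p pics
cat > h.py <<'E'
import numpy as np, cv2
from workcell import robot
def K(p): f=240/np.tan(np.radians(p["fovy"])/2); return f,p["cx"],p["cy"]
def world(p,pose=None):
    f,cx,cy=K(p); v,u=np.mgrid[0:480,0:640]; z=p["range_z"].astype(float)
    c=np.stack([(u-cx)/f*z,-(v-cy)/f*z,-z],-1)
    if "mount" in p:
        m=np.array(p["mount"]); c=c@m[:3,:3].T+m[:3,3]; R=np.array(pose["eef_rot"]);t=np.array(pose["tcp_pos"])
    else: R=np.array(p["rotation"]);t=np.array(p["position"])
    w=c@R.T+t; w[z==0]=np.nan; return w
def save(im,n): cv2.imwrite("pics/"+n,cv2.cvtColor(im,cv2.COLOR_RGB2BGR))
E
python3 - <<'E'
from h import *
s=robot.sense(); print({k:np.round(v,3).tolist() for k,v in s.items()})
for n in("scene","top"):
    p=robot.get_image(n); save(p["image"],n+".png"); w=world(p)
    print(n,[k for k in p], p["fovy"],p.get("position"))
    for t in("gun","dock","saucer","pot","bucket","fork","scoop","label_tub","twine_tin"):
        for o in robot.outline_of(p,t):
            a=w[o["region"]]; a=a[~np.isnan(a[:,0])]
            if len(a): print(t,round(o["confidence"],2),np.round(o["bbox"]).tolist(),"med",np.median(a,0).round().tolist(),"lo",np.percentile(a,2,axis=0).round().tolist(),"hi",np.percentile(a,98,axis=0).round().tolist())
E
```

```text
total 12
drwxr-xr-x  3 agent agent 4096 Dec  4 10:19 .
drwxr-xr-x 23 root  root  4096 Dec  4 10:19 ..
drwxr-xr-x  2 agent agent 4096 Dec  4 10:19 pics
invalid input: not JSON, or not a number
{'clock': 0.0, 'q': [-1.211, 0.418, -0.01, 1.614, 0.005, 1.111, -0.053], 'qvel': [-0.002, 0.001, 0.0, -0.002, 0.001, 0.002, 0.0], 'effort': [-0.001, -85.125, 0.638, -42.601, -0.049, 0.018, 0.0], 'tcp_pos': [244.265, 574.89, 204.862], 'eef_rot': [[-0.92, 0.391, -0.0], [0.391, 0.92, -0.001], [-0.0, -0.001, -1.0]], 'ft_force': [0.714, -0.576, -0.255], 'wrist_torque': [-0.033, 0.05, -0.003], 'opening': 93.801}
scene ['image', 'range_z', 'fovy', 'cx', 'cy', 'position', 'rotation', 'shot'] 48.88129621154406 [1233.34197078  -88.21705398 1139.11401051]
gun 0.84 [131.0, 250.0, 178.0, 292.0] med [572.0, -390.0, 112.0] lo [542.0, -432.0, 3.0] hi [597.0, -336.0, 122.0]
gun 0.68 [191.0, 237.0, 264.0, 282.0] med [598.0, -211.0, 175.0] lo [562.0, -272.0, 50.0] hi [619.0, -133.0, 185.0]
dock 0.89 [197.0, 262.0, 257.0, 303.0] med [608.0, -219.0, 14.0] lo [546.0, -287.0, 3.0] hi [636.0, -166.0, 59.0]
saucer 0.93 
[... 2388 characters left out ...]
0.0]
bucket 0.57 [339.0, 211.0, 366.0, 239.0] med [603.0, -63.0, 42.0] lo [570.0, -94.0, 6.0] hi [631.0, -33.0, 102.0]
fork 0.62 [372.0, 173.0, 476.0, 195.0] med [710.0, -293.0, 21.0] lo [693.0, -398.0, 2.0] hi [748.0, -139.0, 30.0]
scoop 0.91 [175.0, 320.0, 257.0, 362.0] med [315.0, 339.0, 11.0] lo [266.0, 204.0, -0.0] hi [350.0, 413.0, 47.0]
label_tub 0.94 [342.0, 209.0, 367.0, 238.0] med [604.0, -63.0, 42.0] lo [570.0, -93.0, 7.0] hi [632.0, -33.0, 102.0]
label_tub 0.17 [382.0, 207.0, 445.0, 242.0] med [581.0, -205.0, 182.0] lo [555.0, -271.0, 47.0] hi [615.0, -129.0, 187.0]
twine_tin 0.89 [331.0, 152.0, 360.0, 184.0] med [745.0, -51.0, 81.0] lo [723.0, -80.0, 2.0] hi [783.0, -23.0, 87.0]
```

Run:
```python
import cv2
a=cv2.imread("pics/top.png")[130:330,130:530]; b=cv2.imread("pics/scene.png")[140:380,110:560]
cv2.imwrite("pics/topc.png",cv2.resize(a,None,fx=2,fy=2,interpolation=3)); cv2.imwrite("pics/scc.png",cv2.resize(b,None,fx=1.75,fy=1.75,interpolation=3))
```

```text
(no output)
```

View pics/topc.png

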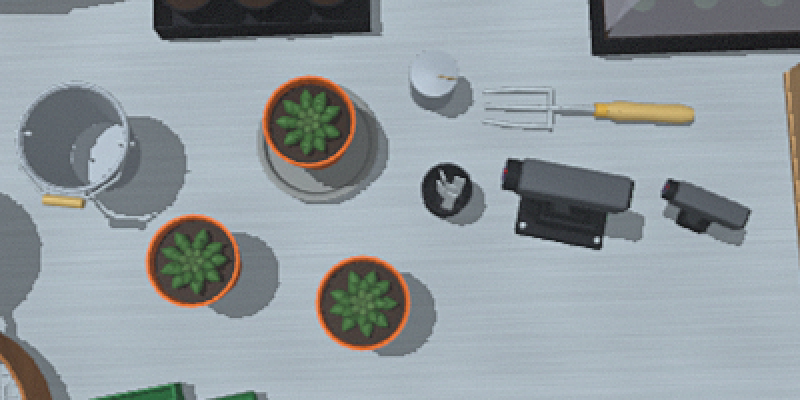

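View pics/scc.png

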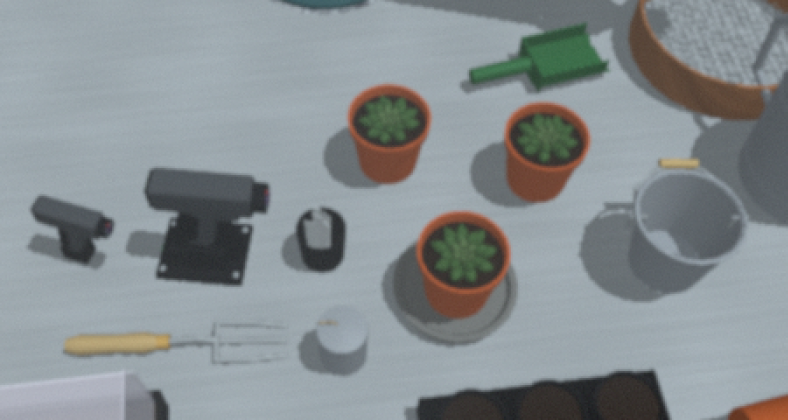

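```bash
cat >> h.py <<'E'
def gunfit(w,m,zmin=176,zmax=192):
    a=w[m]; a=a[~np.isnan(a[:,0])]; a=a[(a[:,2]>zmin)&(a[:,2]<zmax)]
    r=cv2.minAreaRect(a[:,:2].astype(np.float32)); b=cv2.boxPoints(r)
    return len(a),r,np.median(a[:,2])
E
python3 - <<'E'
from h import *
for n in("top","scene"):
    p=robot.get_image(n);w=world(p)
    m=np.zeros((480,640),bool)
    for o in robot.outline_of(p,"gun"):
        x=w[o["region"]]; 
        if np.nanmedian(x[:,2])>150: m|=o["region"]
    print(n,gunfit(w,m)); 
    q=(w[...,0]>630)&(w[...,0]<750)&(w[...,1]>40)&(w[...,1]<180)&(w[...,2]>114)&(w[...,2]<130)
    print("rim",cv2.minEnclosingCircle(w[q][:,:2].astype(np.float32)),np.median(w[q],0))
    d=(np.abs(w[...,0]-585)<80)&(np.abs(w[...,1]+215)<90)
    for lo,hi in((8,16),(53,61)):
        x=w[d&(w[...,2]>lo)&(w[...,2]<hi)]; print(lo,len(x),x.min(0).round(),x.max(0).round())
E
```

```text
top (1013, ((586.3114624023438, -201.1761932373047), (152.1859588623047, 40.548614501953125), 77.19445037841797), np.float64(183.20947459185209))
rim ((685.6626586914062, 110.31845092773438), 59.00876998901367) [686.89244105 110.12684012 120.52580996]
8 419 [ 523. -286.    8.] [ 659. -152.   16.]
53 143 [ 543. -258.   53.] [ 583. -185.   61.]
scene (1031, ((588.6942749023438, -202.00192260742188), (151.68934631347656, 42.71565246582031), 77.42947387695312), np.float64(181.95108069878995))
rim ((686.7599487304688, 109.6419677734375), 59.915889739990234) [688.63111206 109.02699156 119.48848993]
8 658 [ 525. -294.    8.] [ 642. -159.   16.]
53 249 [ 546. -268.   53.] [ 620. -187.   61.]
```

```bash
python3 -m jog '{"jaw":[1,1,1,1,1,1,1,1,1,1,1,1,1,1,1,1,1,1,1,1],"linear":[[0,0,-0.04],[0,0,-0.08],[0,0,-0.12],[-0.624,-0.610,-0.12],[-0.624,-0.610,-0.12],[-0.624,-0.610,-0.12],[-0.624,-0.610,-0.12],[-0.624,-0.610,-0.12],[-0.624,-0.610,-0.12],[-0.624,-0.610,-0.12],[-0.624,-0.610,-0.12],[-0.624,-0.610,-0.12],[-0.624,-0.610,-0.12],[-0.624,-0.610,-0.12],[-0.624,-0.610,-0.12],[-0.624,-0.610,-0.12],[-0.624,-0.610,-0.12],[-0.624,-0.610,-0.12],[-0.624,-0.610,-0.12],[-0.624,-0.610,-0.12]],"turn":[0,0,0,5,10,15,20,25,30,35,40,45,50,55,60,65,70,75,79.7,79.7]}'
cat >> h.py <<'E'
def to(target,ang=None):
    s=robot.sense(); R=np.array(s["eef_rot"]); d=R.T@(np.array(target)-s["tcp_pos"])
    ya=np.degrees(np.arctan2(R[1,0],R[0,0])) # tool x yaw
    print("t",round(s["clock"],2),"tcp",np.round(s["tcp_pos"],1),"xyaw",ya.round(1),"shift_mm",d.round(1),"turn",None if ang is None else round((ya-ang+180)%360-180,1),"F",np.round(s["ft_force"],1),"open",round(s["opening"],1),"q",np.round(s["q"],2))
E
python3 -c "
from h import *
to([580.3,-231,325],77.3)"
```

```text
clock: 2.87
tcp_pos: [517.3, -80.6, 325.9]
eef_rot: [[0.225, 0.974, 0.001], [0.974, -0.225, 0.0], [0.0, 0.001, -1.0]]
ft_force: [-0.2, 1.2, 0.3]
opening: 94.0
t 2.87 tcp [517.3 -80.6 325.9] xyaw 77.0 shift_mm [-132.3   95.3    1. ] turn -0.3 F [-0.2  1.2  0.3] open 94.0 q [-0.49  0.16  0.67  1.72 -0.1   1.3  -0.03]
```

```bash
python3 -m jog '{"jaw":[1,1,1,1,1,1,1],"linear":[[-0.132,0.095,0],[-0.132,0.095,0],[-0.132,0.095,0],[-0.132,0.095,0],[-0.132,0.095,0],[-0.132,0.095,0],[-0.132,0.095,0]],"turn":[0,0,0,0,0,0,0]}'
python3 - <<'E'
from h import *
s=robot.sense(); p=robot.get_image("wrist"); save(p["image"],"wr1.png"); w=world(p,s)
m=(abs(w[...,0]-585)<110)&(abs(w[...,1]+205)<120)
print(gunfit(w,m))
a=w[m&(w[...,2]>176)&(w[...,2]<192)]; print(a.min(0),a.max(0))
to([580.3,-231,325],77.3)
E
```

```text
clock: 3.45
tcp_pos: [580.4, -227.9, 325.3]
eef_rot: [[0.22, 0.975, -0.0], [0.975, -0.22, 0.0], [0.0, -0.0, -1.0]]
ft_force: [-0.8, 0.7, -0.8]
opening: 94.4
(6509, ((585.3862915039062, -201.72091674804688), (151.90362548828125, 39.9603385925293), 77.08509826660156), np.float64(183.24782546267386))
[ 551.39526746 -278.45751322  176.0365275 ] [ 616.18328477 -126.96231516  186.02890148]
t 3.5 tcp [ 580.6 -227.2  325.5] xyaw 77.3 shift_mm [-3.8  0.6  0.5] turn 0.0 F [ 0.5 -1.1 -0.4] open 93.9 q [-0.19  0.4   0.72  1.48 -0.26  1.36  0.32]
```

View pics/wr1.png

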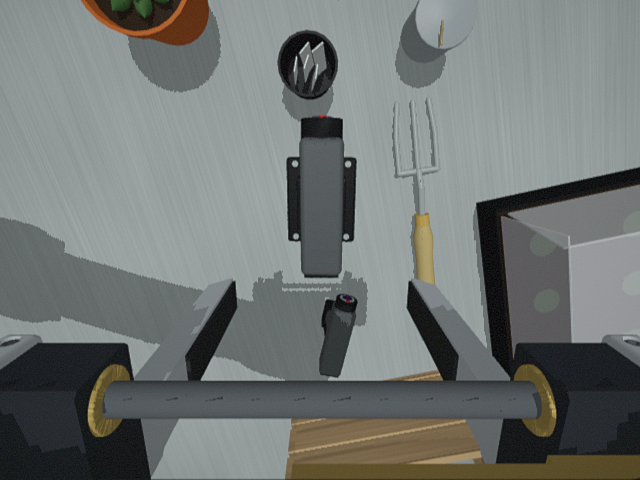

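```bash
python3 -m jog '{"jaw":[1,1,1,1,1,1,1,0,0,0,0,0,0,0],"linear":[[-0.004,-0.001,0.04],[-0.004,-0.001,0.08],[-0.004,-0.001,0.115],[-0.004,-0.001,0.145],[-0.004,-0.001,0.17],[-0.004,-0.001,0.184],[-0.004,-0.001,0.184],[-0.004,-0.001,0.184],[-0.004,-0.001,0.184],[-0.004,-0.001,0.184],[-0.004,-0.001,0.184],[-0.004,-0.001,0.184],[-0.004,-0.001,0.184],[-0.004,-0.001,0.184]],"turn":[0,0,0,0,0,0,0,0,0,0,0,0,0,0]}'
```

```text
clock: 4.67
tcp_pos: [578.8, -232.0, 141.8]
eef_rot: [[0.22, 0.975, 0.0], [0.975, -0.22, -0.0], [-0.0, 0.0, -1.0]]
ft_force: [0.9, -0.8, -0.6]
opening: 50.7
```

```bash
python3 -m jog '{"jaw":[0,0,0,0,0,0,0,0,0,0,0,0,0],"linear":[[0,0,0],[0,0,0],[0,0,0],[0,0,0],[0,0,-0.01],[0,0,-0.025],[0,0,-0.045],[0,0,-0.065],[0,0,-0.085],[0,0,-0.105],[0,0,-0.125],[0,0,-0.14],[0,0,-0.14]],"turn":[0,0,0,0,0,0,0,0,0,0,0,0,0]}'
cat >> h.py <<'E'
def pitch(n,tag):
    """isolate held gun near the tool; fit its side view in tool x / up plane"""
    s=robot.sense(); p=robot.get_image(n); save(p["image"],tag+".png"); w=world(p,s); R=np.array(s["eef_rot"]); t=np.array(s["tcp_pos"])
    L=(w-t)@R; o=robot.outline_of(p,"gun"); 
    for k in o:
        a=L[k["region"]]; a=a[~np.isnan(a[:,0])]; print(tag,round(k["confidence"],2),np.round(k["bbox"]),"tool lo",np.percentile(a,2,axis=0).round(),"hi",np.percentile(a,98,axis=0).round())
    return s,p,L,o
E
python3 - <<'E'
from h import *
pitch("scene","sc2")
to([0,0,0])
E
```

```text
clock: 5.75
tcp_pos: [579.4, -232.6, 284.9]
eef_rot: [[0.22, 0.975, 0.004], [0.975, -0.22, -0.001], [-0.0, 0.004, -1.0]]
ft_force: [0.4, -0.6, -1.8]
opening: 40.1
sc2 0.92 [130. 251. 180. 291.] tool lo [-198.    5.  163.] hi [-100.   42.  280.]
sc2 0.28 [147. 321. 274. 349.] tool lo [-138.  100.  257.] hi [132. 168. 286.]
t 5.85 tcp [ 578.6 -231.9  281.4] xyaw 77.3 shift_mm [  98.7 -615.5  281.3] turn None F [ 0.1  0.1 -2.8] open 39.4 q [-0.18  0.43  0.71  1.54 -0.28  1.28  0.34]
```

```bash
python3 -m jog '{"jaw":[0,0,0,0,0,0,0,0,0,0,0,0,0,0,0,0,0,0,0,0],"linear":[[0,-0.01,0],[0,-0.02,0],[0,-0.03,0],[0,-0.04,0],[0.004,-0.05,0],[0.004,-0.06,0],[0.004,-0.07,0],[0.0045,-0.076,0],[0.0045,-0.076,0],[0.0045,-0.076,0],[0.0045,-0.076,0],[0.0045,-0.076,0],[0.0045,-0.076,0],[0.0045,-0.076,0],[0.0045,-0.076,0.02],[0.0045,-0.076,0.045],[0.0045,-0.076,0.07],[0.0045,-0.076,0.09],[0.0045,-0.076,0.105],[0.0045,-0.076,0.109]],"turn":[4,10,16,22,29,36,43,50,57,64,71,78,84,90,90,90,90,90,90,90]}'
python3 - <<'E'
from h import *
W=np.array([549.5,-220.7]);u=np.array([.9755,-.2198])
to([*(W-45*u),172],-12.7)
s=robot.sense();p=robot.get_image("top"); w=world(p);R=np.array(s["eef_rot"]);L=(w-s["tcp_pos"])@R
print([ (round(k["confidence"],2),np.round(k["bbox"])) for k in robot.outline_of(p,"gun")])
p=robot.get_image("scene"); save(cv2.resize(p["image"][170:370,130:400],None,fx=2.9,fy=2.9,interpolation=cv2.INTER_CUBIC),"sc3.png")
E
```

```text
clock: 7.52
tcp_pos: [503.8, -210.1, 169.4]
eef_rot: [[0.975, -0.221, -0.004], [-0.221, -0.975, 0.001], [-0.005, 0.0, -1.0]]
ft_force: [-0.5, -0.4, -1.8]
opening: 40.0
t 7.52 tcp [ 503.8 -210.1  169.4] xyaw -12.7 shift_mm [ 1.9  0.3 -2.6] turn -0.0 F [-0.5 -0.4 -1.8] open 40.0 q [-0.42  0.48  0.99  1.87 -0.46  1.05 -1.03]
[(0.62, array([415., 210., 426., 228.]))]
```

View pics/sc3.png

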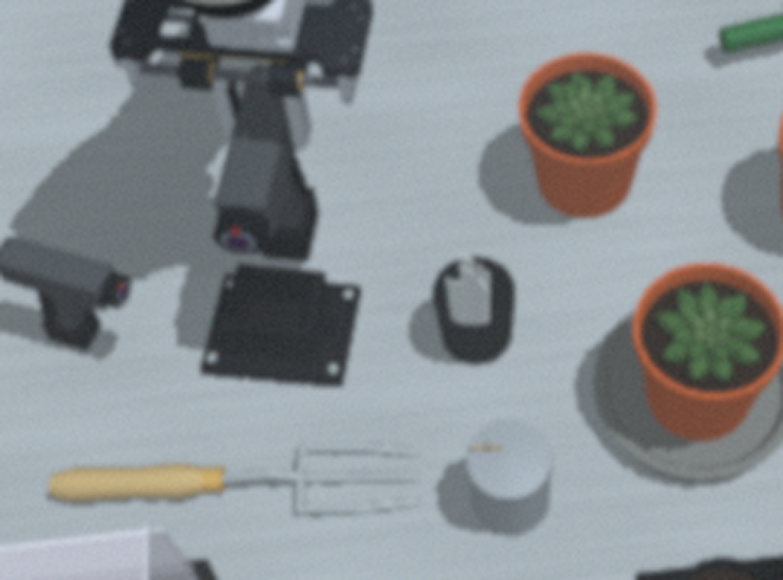

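```bash
cat >> h.py <<'E'
def prof(n="scene"):
    s=robot.sense(); p=robot.get_image(n); w=world(p,s); R=np.array(s["eef_rot"]); L=(w-s["tcp_pos"])@R
    a=L[(abs(L[...,1])<14)&(L[...,0]>-150)&(L[...,0]<150)&(L[...,2]>-70)&(L[...,2]<130)&(w[...,2]>65)]
    for x in range(-150,150,10):
        b=a[(a[:,0]>=x)&(a[:,0]<x+10)]
        if len(b)>3: print(x+5,len(b),"top",np.percentile(b[:,2],5).round(1),"bot",np.percentile(b[:,2],95).round(1))
    to([0,0,0])
E
python3 -c "
from h import *
prof('scene');prof('wrist')"
```

```text
-35 8 top -41.6 bot -37.8
-25 4 top -41.3 bot -37.2
-15 28 top -43.3 bot 46.6
-5 46 top -44.2 bot -37.7
5 45 top -43.8 bot -39.0
15 50 top -43.9 bot -38.4
25 74 top -43.2 bot 91.0
35 119 top -43.3 bot 102.9
45 48 top -43.8 bot -37.9
55 49 top -42.8 bot -38.1
65 51 top -45.2 bot -37.9
75 53 top -43.5 bot -37.9
85 65 top -42.9 bot -35.1
95 54 top -39.0 bot -30.5
105 138 top -38.7 bot -3.4
115 6 top -28.0 bot -17.9
t 7.72 tcp [ 505.7 -211.   173. ] xyaw -12.7 shift_mm [-539.8  -94.5  172.8] turn None F [ 0.2  0.1 -2.9] open 39.9 q [-0.43  0.48  1.    1.86 -0.46  1.05 -1.03]
-25 474 top -43.0 bot -41.2
-15 1196 top -43.1 bot -41.3
-5 1280 top -43.1 bot -41.2
5 1340 top -43.0 bot -41.3
15 1409 top -43.1 bot -41.3
25 1491 top -43.1 bot -41.2
35 1579 top -43.1 bot -41.1
45 1677 top -43.1 bot -41.1
55 1771 top -43.1 bot -41.1
65 1870 top -43.2 bot -41.0
75 1993 top -43.2 bot -41.0
85 2056 top -42.9 bot -36.2
95 2032 top -38.9 bot -33.0
105 1106 top -38.8 bot -33.0
t 7.77 tcp [ 505.9 -211.1  173.3] xyaw -12.7 shift_mm [-540.1  -94.5  172.7] turn None F [ 0.3  0.5 -2.1] open 39.6 q [-0.43  0.48  1.    1.86 -0.46  1.05 -1.03]
```

```bash
python3 -m jog '{"jaw":[0,0,0,0,0,0,0,0,0,0,0,0,0,0],"linear":[[0.007,0,0.001],[0.014,0,0.001],[0.022,0,0],[0.031,0,-0.002],[0.04,0,-0.002],[0.049,0,-0.002],[0.058,0,-0.001],[0.067,0,0],[0.076,0,0.002],[0.085,0,0.004],[0.093,0,0.007],[0.102,0,0.0105],[0.102,0,0.0105],[0.102,0,0.0105]],"turn":[0,0,0,0,0,0,0,0,0,0,0,0,0,0]}'
python3 -c "
from h import *
prof('wrist')"
```

```text
clock: 8.93
tcp_pos: [605.3, -233.5, 161.5]
eef_rot: [[0.975, -0.22, -0.0], [-0.22, -0.975, -0.001], [0.0, 0.001, -1.0]]
ft_force: [0.6, -0.1, -2.6]
opening: 39.9
-45 428 top -63.5 bot -61.0
-35 1571 top -63.8 bot -60.8
-25 298 top -62.1 bot -59.8
-15 1242 top -52.3 bot -48.0
-5 1839 top -48.2 bot -41.7
5 1715 top -41.7 bot -35.4
15 1617 top -35.2 bot -28.9
25 1516 top -28.8 bot -22.4
35 1429 top -22.2 bot -15.9
45 1346 top -15.9 bot -9.3
55 1266 top -9.3 bot -2.9
65 1174 top -2.6 bot 4.1
75 1085 top 7.2 bot 18.3
85 305 top 14.7 bot 20.3
t 8.98 tcp [ 605.1 -233.4  161.7] xyaw -12.7 shift_mm [-641.7  -94.4  161.6] turn None F [ 0.4  0.4 -2.4] open 40.2 q [-0.28  0.67  0.9   1.61 -0.56  1.14 -1.04]
```

```bash
python3 -m jog '{"jaw":[0,0,0,0,0,0,0],"linear":[[0.006,0,0.003],[0.012,0,0.006],[0.018,0,0.0105],[0.023,0,0.014],[0.027,0,0.0165],[0.027,0,0.0165],[0.027,0,0.0165]],"turn":[0,0,0,0,0,0,0]}'
python3 -c "
from h import *
prof('wrist')"
```

```text
clock: 9.57
tcp_pos: [631.5, -239.2, 145.0]
eef_rot: [[0.975, -0.22, -0.0], [-0.22, -0.975, -0.0], [-0.0, 0.0, -1.0]]
ft_force: [-0.5, -0.4, -2.3]
opening: 40.0
-45 28 top -69.9 bot -69.0
-35 654 top -70.0 bot -68.8
-25 1463 top -69.6 bot -65.3
-15 954 top -55.4 bot -51.1
-5 2161 top -51.3 bot -42.0
5 1910 top -41.5 bot -32.4
15 1679 top -31.9 bot -22.8
25 1501 top -22.2 bot -13.1
35 1345 top -12.4 bot -3.2
45 1210 top -2.8 bot 6.4
55 1147 top 7.1 bot 21.8
65 820 top 23.0 bot 33.9
75 25 top 31.9 bot 34.8
t 9.62 tcp [ 631.4 -239.2  145.2] xyaw -12.7 shift_mm [-668.6  -94.2  145.2] turn None F [ 0.   0.9 -2.5] open 39.7 q [-0.24  0.73  0.87  1.55 -0.59  1.15 -1.04]
```

```bash
python3 -m jog '{"jaw":[0,0,0,0,0,0,0,0,0,0,0,0,0,0,0,0,0,0,0,0],"linear":[[0,0,-0.008],[0,0,-0.022],[0,0,-0.04],[0,0,-0.06],[0,0,-0.08],[0,0,-0.1],[-0.004,-0.008,-0.115],[-0.012,-0.022,-0.121],[-0.022,-0.04,-0.121],[-0.033,-0.06,-0.121],[-0.044,-0.08,-0.121],[-0.055,-0.1,-0.121],[-0.066,-0.12,-0.121],[-0.077,-0.14,-0.121],[-0.088,-0.16,-0.121],[-0.099,-0.18,-0.121],[-0.108,-0.197,-0.121],[-0.115,-0.21,-0.121],[-0.12,-0.219,-0.121],[-0.122,-0.223,-0.121]],"turn":[0,0,0,0,0,0,-2,-6,-10,-15,-20,-25,-30,-35,-40,-44,-48,-51,-52.7,-52.7]}'
python3 - <<'E'
from h import *
prof('wrist')
s=robot.sense();p=robot.get_image("wrist");save(p["image"],"wr4.png");p=robot.get_image("scene"); save(cv2.resize(p["image"][150:350,230:500],None,fx=2.9,fy=2.9,interpolation=cv2.INTER_CUBIC),"sc4.png")
E
```

```text
clock: 11.28
tcp_pos: [561.2, 6.6, 267.0]
eef_rot: [[0.764, 0.645, 0.001], [0.645, -0.764, 0.001], [0.001, -0.0, -1.0]]
ft_force: [0.6, -0.1, -2.5]
opening: 39.7
-45 13 top -69.7 bot -69.2
-35 635 top -70.0 bot -68.8
-25 1466 top -69.7 bot -65.3
-15 914 top -55.6 bot -51.4
-5 2167 top -51.6 bot -42.3
5 1914 top -41.8 bot -32.6
15 1688 top -32.1 bot -22.9
25 1510 top -22.5 bot -13.1
35 1338 top -12.5 bot -3.5
45 1215 top -3.0 bot 6.3
55 1152 top 6.9 bot 18.8
65 828 top 23.0 bot 33.6
75 28 top 30.9 bot 35.7
t 11.33 tcp [561.3   6.5 266.8] xyaw 40.0 shift_mm [-434.1 -356.   266.6] turn None F [ 0.5 -0.  -2.3] open 40.1 q [-0.7   0.32  0.79  1.72 -0.24  1.2  -0.72]
```

View pics/wr4.png

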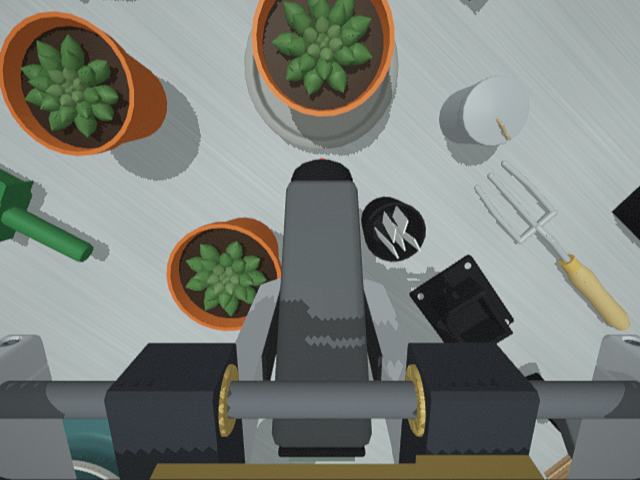

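View pics/sc4.png

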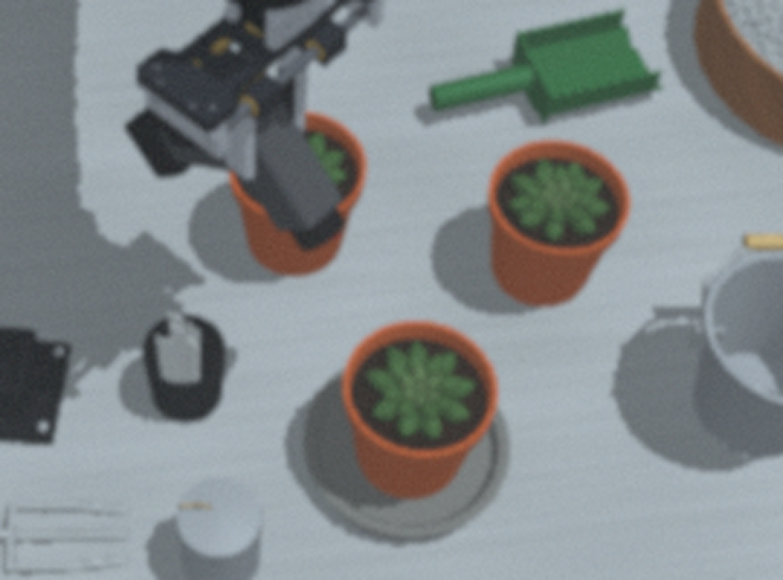

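```bash
cat > aim.py <<'E'
from h import *
s=robot.sense(); p=robot.get_image("wrist"); w=world(p,s); R=np.array(s["eef_rot"]);t=np.array(s["tcp_pos"]); L=(w-t)@R
m=(abs(L[...,1])<26)&(L[...,0]>-6)&(L[...,0]<90)&(L[...,2]>-60)&(L[...,2]<60)&(abs(L[...,2]-(.965*L[...,0]-41.8))<4)
a=L[m]; c=np.median(a,0)
for _ in range(3):
    n=np.linalg.svd(a-a.mean(0),full_matrices=False)[2][2]; n*=np.sign(n[2]); a=a[abs((a-a.mean(0))@n)<1.5]
# edge midline -> axis within the plane
mid=[]
for x in np.arange(0,52,3):
    b=a[abs(a[:,0]-x)<1.5]; mid.append([x,(b[:,1].min()+b[:,1].max())/2,np.ptp(b[:,1])])
mid=np.array(mid); k=np.polyfit(mid[:,0],mid[:,1],1); print("mid slope,off",k.round(3),"width",mid[:,2].mean().round(1),"normal",n.round(3))
ax=np.array([1,k[0],0]); ax[2]=-(n@ax)/n[2]; ax/=np.linalg.norm(ax)
A=np.array([0,k[1],0]);A[2]=(n@a.mean(0)-n[:2]@A[:2])/n[2]; A=A+23*n
g=L[(abs(L[...,1]-k[1])<20)&(L[...,0]>0)&(L[...,0]<110)&(L[...,2]>-60)&(L[...,2]<75)&(abs((L-A)@n)<26)]
al=(g-A)@ax; top=(a-A)@ax; print("housing front",np.percentile(top,99.8).round(1),"nose end",np.percentile(al,[98,99.5,99.9]).round(1))
lens=A+ax*(np.percentile(top,99.8)+17)
lw=R@lens+t; dw=R@ax
q=(abs(w[...,0]-686)<75)&(abs(w[...,1]-110)<75)&(w[...,2]>115)&(w[...,2]<128); 
print("rim pts",q.sum(),np.median(w[q],0).round(1),cv2.minEnclosingCircle(w[q][:,:2].astype(np.float32)))
H=np.array([686.5,110,118.]); v=H-lw; d=v@dw; miss=v-d*dw
print("lens",lw.round(1),"dir",dw.round(3),"pitch",np.degrees(np.arcsin(-dw[2])).round(1),"dist",np.linalg.norm(v).round(1),"miss",miss.round(1),"shift in tool",(R.T@miss).round(1))
E
python3 aim.py
```

```text
mid slope,off [ 0.001 -0.439] width 38.5 normal [-0.698 -0.001  0.716]
housing front 84.2 nose end [ 99.  101.7 103. ]
rim pts 7629 [680.8 105.8 120.5] ((684.6064453125, 109.35214233398438), 59.00284957885742)
lens [604.6  41.1 221.5] dir [ 0.55   0.459 -0.698] pitch 44.3 dist 148.9 miss [0.  0.6 0.4] shift in tool [ 0.4 -0.5 -0.4]
```

```bash
for i in 1 2; do python3 -m jog '{"jaw":[0,0,0,0,0,0,0,0,0,0,0,0,0,0,0,0,0,0],"linear":[[0,0,0],[0,0,0],[0,0,0],[0,0,0],[0,0,0],[0,0,0],[0,0,0],[0,0,0],[0,0,0],[0,0,0],[0,0,0],[0,0,0],[0,0,0],[0,0,0],[0,0,0],[0,0,0],[0,0,0],[0,0,0]],"turn":[0,0,0,0,0,0,0,0,0,0,0,0,0,0,0,0,0,0]}'; done; python3 aim.py; python3 -c "
from h import *
robot.job_done(); print(robot.sense()['clock'])"
```

```text
clock: 12.98
tcp_pos: [561.5, 5.2, 266.5]
eef_rot: [[0.766, 0.643, 0.0], [0.643, -0.766, -0.0], [-0.0, 0.0, -1.0]]
ft_force: [-0.0, 0.6, -2.2]
opening: 39.7
clock: 14.48
tcp_pos: [561.5, 5.2, 266.5]
eef_rot: [[0.766, 0.643, 0.0], [0.643, -0.766, -0.0], [-0.0, 0.0, -1.0]]
ft_force: [-0.3, -0.3, -1.9]
opening: 39.8
mid slope,off [-0.002 -0.315] width 38.5 normal [-0.697 -0.     0.717]
housing front 84.3 nose end [ 98.9 101.5 103. ]
rim pts 7653 [680.8 105.9 120.5] ((684.7207641601562, 109.35679626464844), 58.92225646972656)
lens [604.5  41.9 221.3] dir [ 0.548  0.462 -0.697] pitch 44.2 dist 148.4 miss [ 0.6 -0.4  0.2] shift in tool [ 0.2  0.7 -0.2]
the job is handed in; nothing more can be done
the job is handed in; nothing more can be done
```

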